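# Lever up the sprayer rail and shim it

## Robot

A 6-joint arm with a two-finger parallel gripper is mounted at the origin on the work surface. World frame = base frame: x ahead of the robot, y to its left, z up, the work surface at z = 0. Lengths are in m, angles in rad, forces in N, time in s.
With the tool pointing down it reaches from about 0.35 to 0.775 m from the base axis. Payload 5.5 kg.
Tool frame: the origin (TCP) lies at the very end of the fingers, on their centre line; the grasp point (between the pads) lies manip.grip_point_offset behind it (manip.grip_point_offset is the distance from the TCP to the grasp point, in m); y points along the fingers, z is the direction in which the jaws open and shut, and the axes are right-handed (so a half turn about y gives the same grasp; the last joint's range is limited). The gripper opens to 85 mm and grips with 20 to 120 N. Pads are 22 mm wide; open, the fingers measure 114 mm over their backs; the gripper's body (76 mm by 85 mm) begins 54 mm behind the grasp point. The pads swing forward as they close: fully open they stand 13 mm farther back than shut.
Start: joints at [1.021, 0.313, 0.046, 1.304, 0, 1.431], TCP at [0.229, 0.527, 0.231] pointing down, gripper open.
Joint ranges: [-2.76, 2.76], [-0.86, 1.69], [-1.03, 1.26], [-2.2, 2.34], [-1.47, 1.5], [-3.14, 3.14]. Speed limits (rad/s): [2.57, 2.57, 3.14, 3.14, 3.14, 3.14].

## Interface

Orientations are given as [roll, pitch, yaw] about the fixed x, y, z axes, in that order (R = Rz(yaw) Ry(pitch) Rx(roll)).
In Python, from cell import manip gives the robot as it stands. The module is installed in compiled form; this text tells all that it offers. Calls block until the motion is done:
- manip.move_ptp(position, orientation): joint-space move of the TCP to a pose.
- manip.movel(position, rot=None, speed=0.15): straight line of the TCP; rot=None keeps the orientation; speed is the mean speed in m/s.
- manip.set_joints(angles): joint-space move.
- manip.release() and manip.gripper_close(f_grip=None): open the fingers fully, or close them until they stop; f_grip is the grip in N (None keeps the last).
- manip.dwell(seconds).
- manip.inverse_kinematics(position, orientation): joint angles nearest the present ones, or None.
- manip.observe(): the state.
- manip.camera(name): name is "side" or "top"; returns a dict with "image" (480x640x3 uint8, blue, green, red), "intrinsics" (3x3 intrinsics, pixels), "rvec" (rotation vector, rad) and "tvec" (3), from world to camera coordinates, as OpenCV has them. Camera axes: x right, y down, z forward; pixel columns grow to the right and rows downward; lengths in m; the calibration is good to about 2 mm. A picture is of the moment at which its call begins. There is no depth.
A pose or a line that the arm cannot do raises manip.Unreachable and nothing moves.
- manip.job_done(): hands the job in, once; it reports no verdict.
The state is a dict: "clock": time; "joint_pos": joint angles; "joint_vel": joint speeds; "joint_torque": joint torques, N m; "position": TCP position; "eef_rot": TCP orientation; "wrist_force": force on the tool from outside, world axes, zero at the start; "moment": the same for the moment, N m; "opening": finger opening in m.
Only numpy, scipy, OpenCV 4.12 (cv2) and the standard library are available. Lean on these libraries where they do the work, as an engineer would, in place of code of your own. Each camera call takes 0.05 s, during which the arm holds its last target. There are 200 camera calls.

## Task

The free end of the heavy sprayer rail must come up by the thickness of the steel shim plate. Lay the flat pry bar over the half-round fulcrum block with its toe under the rail's free end and let go of it there, then take it again by its handle and lever the rail up; once up, the bar's own weight keeps it there while you slide the shim flat onto the top of the support post, crosswise under the rail and through to the rail's far side. Finally draw the bar out so that the rail settles on the shim, and lay the bar flat on its rubber mat again, leaving the bottle, screwdriver and wrench alone.

Things in the scene. Friction and masses are not known exactly. Their poses are not given: they have to be found in the camera images.
- rail: Fixed stand of the sprayer rail. Origin on the bench under the middle of the support post, z up. The rail, a steel bar 500 long (y), 45 wide (x), 30 high, underside at z 92, lies along y: free end at y -60, stiff hinge at y +440 in a fork, beige housing 190 high behind. Carriage with sprayer on it at y +250, up to z 190. x points across the rail; the shim goes in from -x, the robot's side.
- post_top (a point): Middle of the support post's steel top plate, upper face (x -7.5, y 0, z 92 of the stand); the plate is 85 (x) x 30 (y) x 12 on a round post. The rail lies on it at the start. The rail's free end overhangs the plate by 45 mm, with only bench under it.
- rail_nose (a point): Middle of the lower edge of the rail's free end: z 92 lying on the post, z 101.5 resting on the shim, z 108 leaves 13 mm for the shim over the post. The rail presses with 24 N here and its stiff hinge drags 18 N either way: raising it takes 42 N. The bar lying untouched over the block does not raise it, but its own weight keeps it up once raised.
- fulcrum: Loose dark steel block, foot 70 (x) x 74 (y), 90 high, 2.4 kg, with a half-round ridge (radius 13, 60 long) on top along its x axis. Origin: centre of its underside. It stands ready, ridge about 35 mm beyond the rail's free end and across the bar's line.
- bar: Dark steel flat pry bar 340 long, 0.6 kg. Origin: mid-length, on its flat underside (z 0 along its whole length); x points to the toe, z up. Blade 8 thick, 22 wide from x 0 to 115, then the notched toe, 38 wide, to x 170; bare shaft x -60 to 0, 18 wide, 14 thick, balance point x -32; black handle x -170 to -60, 26 wide, 20 thick.
- bar_toe (a point): Tip of the bar's toe, upper face. With the tip 25 mm under the rail and the ridge under bar x 110, the bar comes to rest with its handle up by 0.18 rad. To enter freely it needs about 0.33 rad.
- bar_handle (a point): Centre of the bar's black handle (bar x -120, mid-thickness). Levering takes it from 0.18 rad up to about 0.2 rad down, some 90 mm, with 5 to 12 N.
- shim: Plain steel plate 110 (x) x 40 (y) x 8 thick, 0.27 kg, lying on the bench; both ends alike (a dark round mark 42 mm from the middle on each). Origin: centre of its underside; z up.
- mat: Grey rubber mat 420 (x) x 120 (y) x 4 thick, fixed on the bench. Origin: centre of its underside. The bar starts on it, lengthwise.
- bottle: Bystander: upright bottle with blue cap, 66 across, 140 high. Origin: centre of its foot.
- screwdriver: Bystander: screwdriver lying on the bench, about 200 long.
- wrench: Bystander: spanner lying on the bench beyond the bar's working place.
There are look-alikes about, which are no part of the job. What is shaped like the shim but brown is not meant.

How it is judged:
By the outcome, as a careful person would: the job done as asked, in the order asked, and still so for the second after the job is handed in, with the robot touching nothing.
It also fails if it takes over 72 s, if anything falls off the work surface, if the arm or the gripper's body presses on something with over 40 N, if the wrist force passes 120 N, or if a joint passes its speed limit or range.

## Working session

There is one attempt and no reset: what is moved stays moved. The work goes in short steps, each a Python script; the robot and the scene stay as the last script left them, time stands still between calls to the robot, and variables do not carry over. Pictures are saved under pics/ and viewed, about 8 in all and at most 12, crops included, and the job is handed in when it is done.

```bash
mkdir -p pics; cat > h.py <<'E'
import numpy as np, cv2
from cell import manip
from scipy.spatial.transform import Rotation as Ro
def snap(name,fn=None,crop=None,s=1):
    c=manip.camera(name); im=c["image"]
    if fn:
        o=im if crop is None else im[crop[1]:crop[3],crop[0]:crop[2]]
        cv2.imwrite("pics/"+fn,cv2.resize(o,None,fx=s,fy=s,interpolation=cv2.INTER_CUBIC))
    return c
def ray(c,uv,z):
    R=cv2.Rodrigues(np.array(c["rvec"],float))[0]; t=np.array(c["tvec"],float).ravel()
    K=np.array(c["intrinsics"]); C=-R.T@t
    d=R.T@np.linalg.inv(K)@np.array([uv[0],uv[1],1.]); return C+d*(z-C[2])/d[2]
def proj(c,P):
    return cv2.projectPoints(np.array(P,float).reshape(-1,3),np.array(c["rvec"],float),np.array(c["tvec"],float),np.array(c["intrinsics"],float),None)[0].reshape(-1,2)
E
python3 - <<'E'
from h import *
import pickle
d={}
for n in("top","side"):
    c=snap(n,n+"0.png"); d[n]=c
    R=cv2.Rodrigues(np.array(c["rvec"],float))[0]; print(n,-R.T@np.array(c["tvec"]).ravel(),R[2],c["intrinsics"][0][0])
pickle.dump(d,open("c0.pkl","wb"))
s=manip.observe();print(s,manip.grip_point_offset)
E
```

```text
top [ 0.43518043 -0.03109003  1.05168696] [ 0.10727339 -0.00723838 -0.99420321] 452.62000554710727
side [ 0.03696291 -0.93259634  0.9433107 ] [ 0.38097484  0.67325039 -0.63371293] 616.8157031192906
{'clock': 0.1, 'joint_pos': array([ 1.02139659e+00,  3.13913727e-01,  4.51052903e-02,  1.30363269e+00,
       -6.39257586e-06,  1.43124279e+00]), 'joint_vel': array([-0.00016568, -0.00077312,  0.0019759 , -0.00170485, -0.00075203,
        0.00014561]), 'joint_torque': array([ 3.61693419e-03, -4.81724596e+01,  2.99243599e+01,  1.27158387e-02,
       -6.50644552e-05,  2.56371248e-05]), 'position': array([0.22886105, 0.52698674, 0.23050984]), 'eef_rot': array([-1.57242602e+00,  2.22462287e-04, -4.09846376e-01]), 'wrist_force': array([ 0.14529711,  0.18252813, -0.2234424 ]), 'moment': array([-0.03515691,  0.02147954,  0.0172625 ]), 'opening': 0.08550087626093851} 0.0187
```

View pics/top0.png

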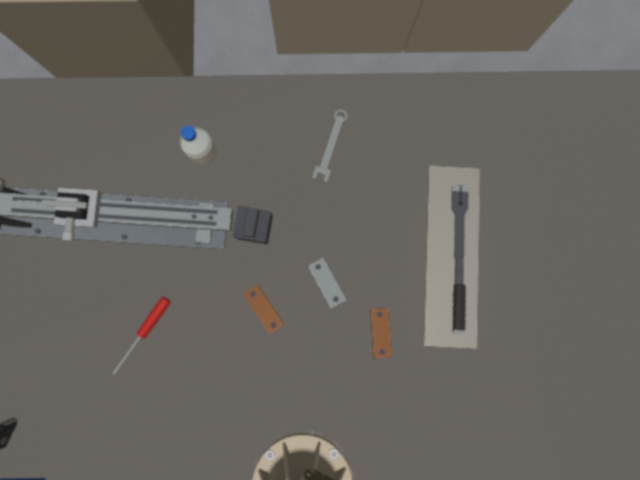

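View pics/side0.png

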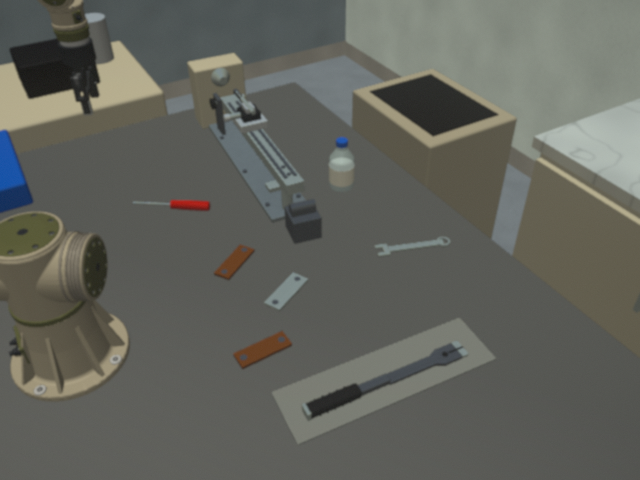

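The plates shaped like the shim are grey at top (327,283), brown at (264,310) and brown at (381,333). The grey steel one is the shim. The bar is on the mat at (460,257), the fulcrum at (253,225) and the rail's free end at (230,218). I'll confirm with one enlarged crop and measure contours.

```bash
python3 - <<'E'
from h import *
import pickle
d=pickle.load(open("c0.pkl","rb")); c=d["top"]; im=c["image"]
cv2.imwrite("pics/crop1.png",cv2.resize(im[165:345,185:350],None,fx=4,fy=3.3*4/3.3*0.8333 if 0 else 3.3,interpolation=cv2.INTER_CUBIC) if 0 else cv2.resize(im[180:330,185:385],None,fx=4,fy=4,interpolation=cv2.INTER_CUBIC))
g=cv2.cvtColor(im,cv2.COLOR_BGR2GRAY)
def rect(mask,box,n,z):
    m=np.zeros_like(mask); x0,y0,x1,y1=box; m[y0:y1,x0:x1]=mask[y0:y1,x0:x1]
    k=max(cv2.findContours(m,cv2.RETR_EXTERNAL,cv2.CHAIN_APPROX_NONE)[0],key=cv2.contourArea)
    r=cv2.minAreaRect(k); P=np.array([ray(c,p,z)[:2] for p in cv2.boxPoints(r)])
    e=[P[1]-P[0],P[2]-P[1]]; L=max(e,key=np.linalg.norm)
    print(n,np.round(r[0],1),"ctr",P.mean(0).round(4),"dims",np.round([np.linalg.norm(v) for v in e],4),"yaw",round(float(np.arctan2(L[1],L[0])),3))
    return k
for t in (110,125): rect(((g>t)*255).astype('uint8'),(300,250,355,315),"shim%d"%t,.008)
for t in (130,150): rect(((g>t)*255).astype('uint8'),(415,155,490,355),"mat",.004)
for t in (100,120,):
    k=rect(((g<t)*255).astype('uint8'),(435,178,475,335),"bar<%d"%t,.01)
m=((g<100)*255).astype('uint8')
for r in range(182,334,6):
    w=np.where(g[r,440:475]<115)[0]+440
    print(r,w.min() if len(w) else None,w.max() if len(w) else None,g[r,445],end=" | ")
print(g[280,320:330],g[225,225:285],g[215,195:240])
rect(((g<62)*255).astype('uint8'),(231,195,280,250),"fulc",.077)
E
```

```text
shim110 [326.5 282.6] ctr [ 0.4433 -0.0617] dims [0.044  0.1148] yaw -2.661
shim125 [326.5 282.5] ctr [ 0.4434 -0.0617] dims [0.0404 0.11  ] yaw -2.668
mat [452.5 256.7] ctr [ 0.5025 -0.3558] dims [0.4198 0.1238] yaw -0.071
mat [451.4 293.2] ctr [ 0.4156 -0.3488] dims [0.2406 0.116 ] yaw -0.073
bar<100 [459.5 259.5] ctr [ 0.4937 -0.3696] dims [0.3257 0.0353] yaw -0.049
bar<120 [459.5 258. ] ctr [ 0.4973 -0.3698] dims [0.3374 0.04  ] yaw -0.049
182 None None 145 | 188 460 461 147 | 194 452 468 146 | 200 451 467 147 | 206 451 467 146 | 212 453 465 148 | 218 455 464 148 | 224 454 463 149 | 230 454 463 149 | 236 454 464 149 | 242 454 463 149 | 248 454 463 151 | 254 454 463 150 | 260 455 462 151 | 266 455 463 152 | 272 455 463 152 | 278 455 463 153 | 284 454 464 153 | 290 453 465 152 | 296 453 465 153 | 302 453 465 153 | 308 453 465 154 | 314 452 465 153 | 320 452 465 153 | 326 452 465 154 | 332 None None 154 | [141 141 142 143 142 141 142 141 142 143] [144 145 144 138 119  93  81  87  92  87  82  78  79  79  78  78  78  76
  74  74  78  79  80  79  79  79  81  78  76  68  59  58  67  73  77  77
  78  77  76  77  76  75  71  58  48  55  76  91  98 100  99 100  99 100
 101  99 100 100 100 101] [101 123 136 141 142 142 142 141 141 141 142 141 139 130 118 112 115 121
 131 137 137 137 138 141 143 143 143 143 143 142 143 143 143 142 134 111
  86  79  89  96  96  88  81  78  78]
fulc [266.2 231.2] ctr [0.5557 0.0689] dims [0.0698 0.0309] yaw -0.634
```

View pics/crop1.png

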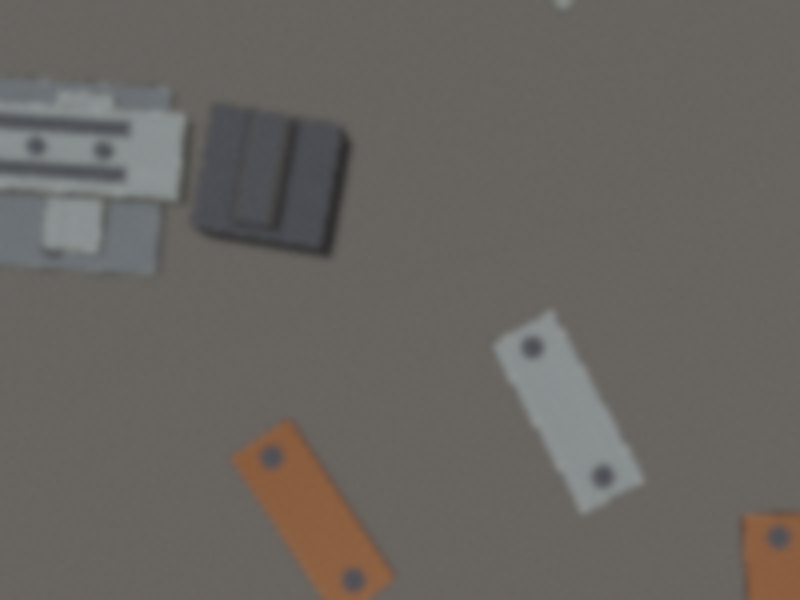

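The crop shows a grey shim plate with two dark marks at image (327,283) and brown plates that aren't meant. The rail end edge runs (231.8,208.3)-(230,230.3), the ridge line (252.8,208.8)-(249,236.8), and the post plate's near edge is at about (202.5,242.8).

```bash
python3 - <<'E'
from h import *
import pickle
d=pickle.load(open("c0.pkl","rb")); c=d["top"]; im=c["image"]
g=cv2.cvtColor(im,cv2.COLOR_BGR2GRAY).astype(float)
A=ray(c,(231.6,208.3),.122);B=ray(c,(230,230.3),.122)
print("nose",(A+B)/2,"w",np.linalg.norm(A-B),"dir",np.arctan2(*(B-A)[[0,1]]))
# rail edges
U=[];Lw=[]
for u in list(range(110,195,5)):
    col=g[:,u]; dd=np.diff(col)
    a=np.argmax(dd[195:206])+195.5; b=np.argmin(dd[215:233])+215.5
    U.append(ray(c,(u,a),.122)[:2]);Lw.append(ray(c,(u,b),.122)[:2])
for n,Q in(("up",U),("lo",Lw)):
    Q=np.array(Q);v=cv2.fitLine(Q.astype('float32'),cv2.DIST_HUBER,0,.001,.001).ravel();print(n,v,np.arctan2(v[1],v[0]))
f1=ray(c,(252.75,208.75),.09);f2=ray(c,(249,236.75),.09);print("ridge",f1,f2,(f1+f2)/2,np.linalg.norm(f1-f2),np.arctan2(*(f1-f2)[[1,0]]))
print("plate near edge",ray(c,(202.5,242.8),.092),[ray(c,p,.092)[:2].round(4) for p in((196,230),(211,230),(195,242.6),(210,243.2))])
# fulcrum top face shoulder corners z .077
for p in((212,104),(347,125),(325,250),(195,230)): print(ray(c,(p[0]/4+185,p[1]/4+180),.077)[:2].round(4))
s=d["side"]
print("bar ends top", ray(c,(460,186),.008),ray(c,(459,331),.02), ray(c,(459.2,197),.008),ray(c,(459,308),.02))
# side check
cv2.imwrite("pics/side_crop.png",cv2.resize(s["image"][150:260,200:360],None,fx=5,fy=5,interpolation=cv2.INTER_CUBIC))
E
```

```text
nose [0.57600556 0.13749866 0.122     ] w 0.046128704995720124 dir -1.502533146374331
up [0.07854144 0.99691087 0.6130595  0.29400522] 1.4921739
lo [0.08053318 0.9967519  0.58264273 0.2974874 ] 1.4901758
ridge [0.60296843 0.09624744 0.09      ] [0.54252719 0.10434542 0.09      ] [0.57274781 0.10029643 0.09      ] 0.06098131533495563 -0.13318780386642246
plate near edge [0.53093015 0.20288461 0.092     ] [array([0.5586, 0.217 ]), array([0.5581, 0.1851]), array([0.5316, 0.2188]), array([0.5298, 0.1869])]
[0.6118 0.1301]
[0.5991 0.0566]
[0.5309 0.0689]
[0.5429 0.1391]
bar ends top [ 0.66389377 -0.38006637  0.008     ] [ 0.32983072 -0.35695361  0.02      ] [ 0.63766138 -0.3768514   0.008     ] [ 0.38090072 -0.35953757  0.02      ]
```

View pics/side_crop.png

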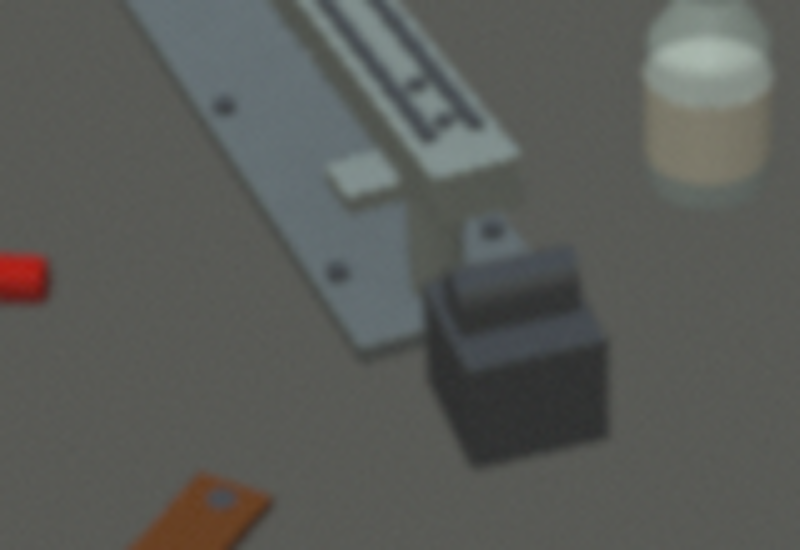

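The scene is located. The stand is at about (0.581, 0.198) with yaw -0.079, and the nose at (0.577, 0.1375). The ridge is at (0.573, 0.100), so the bar line is at yaw 1.455. The bar is at (0.497, -0.3685) with yaw -0.068. First I check IK for the key poses, then grasp the bar at its balance point.

```bash
cat >> h.py <<'E'
HP=np.pi/2
YB=1.455; RC=np.array([.5727,.1003,.077]); RR=.013
def barpose(p,xc,lift=0,yaw=YB):
    R=Ro.from_euler('xyz',[0,p,yaw]).as_matrix()
    return RC+RR*R[:,2]-xc*R[:,0]+[0,0,lift],R
def tcp(O,R,g,h): return O+R@np.array([g,0,h])
def lev(p,xc,g,h,lift=0): 
    O,R=barpose(p,xc,lift); return tcp(O,R,g,h),[-HP,p,YB]
def st(m=""):
    s=manip.observe(); print(m,"t%.1f"%s["clock"],"pos",s["position"].round(4),"rot",s["eef_rot"].round(3),"F",s["wrist_force"].round(1),"M",s["moment"].round(2),"op %.4f"%s["opening"]); return s
G0=np.array([.465,-.3663,.006]); Y0=-.068
E
python3 - <<'E'
from h import *
for a in[(.33,.155,-.032,.002,.08),(.33,.110,-.032,.002),(.2,.110,-.032,.002),(.18,.11,-.12,-.005),(-.2,.105,-.12,-.005),(-.25,.105,-.12,-.005)]:
    P,o=lev(*a); q=manip.inverse_kinematics(P,o); print(a,P.round(3),None if q is None else np.round(q,2))
manip.move_ptp(G0+[0,0,.1],[-HP,0,Y0]); st("above")
manip.movel(G0,speed=.12); st("down")
manip.gripper_close(100); st("closed")
manip.movel(G0+[0,0,.1],speed=.15); st("up")
snap("side","side2.png",(200,200,600,480),1.8)
E
```

```text
(0.33, 0.155, -0.032, 0.002, 0.08) [ 0.553 -0.071  0.232] [-0.1   0.3  -0.01  1.27 -0.33 -1.55]
(0.33, 0.11, -0.032, 0.002) [ 0.558 -0.028  0.137] [-0.02  0.37 -0.15  1.09 -0.33 -1.47]
(0.2, 0.11, -0.032, 0.002) [ 0.557 -0.035  0.12 ] [-0.1   0.35 -0.19  1.03 -0.2  -1.55]
(0.18, 0.11, -0.12, -0.005) [ 0.547 -0.123  0.126] [-0.27  0.33 -0.21  1.01 -0.18 -1.73]
(-0.2, 0.105, -0.12, -0.005) [ 0.547 -0.12   0.04 ] [-0.46  0.45 -0.26  0.93  0.19 -1.92]
(-0.25, 0.105, -0.12, -0.005) [ 0.547 -0.118  0.029] [-0.48  0.48 -0.26  0.93  0.23 -1.95]
above t3.4 pos [ 0.4655 -0.3657  0.1061] rot [-1.571 -0.    -0.067] F [-0.3  0.2 -1.1] M [ 0.04 -0.    0.06] op 0.0852
down t4.3 pos [ 0.4655 -0.3667  0.0067] rot [-1.572e+00 -1.000e-03 -6.800e-02] F [-0.4  0.3  0.6] M [ 0.01  0.01 -0.01] op 0.0851
closed t5.0 pos [ 0.4651 -0.3667  0.0067] rot [-1.572 -0.    -0.068] F [-1.3  0.3  5.9] M [0.01 0.3  0.01] op 0.0150
up t5.8 pos [ 0.4642 -0.3654  0.1044] rot [-1.569  0.002 -0.068] F [-0.1 -0.4 -6.6] M [-0.01 -0.03 -0.06] op 0.0148
```

View pics/side2.png

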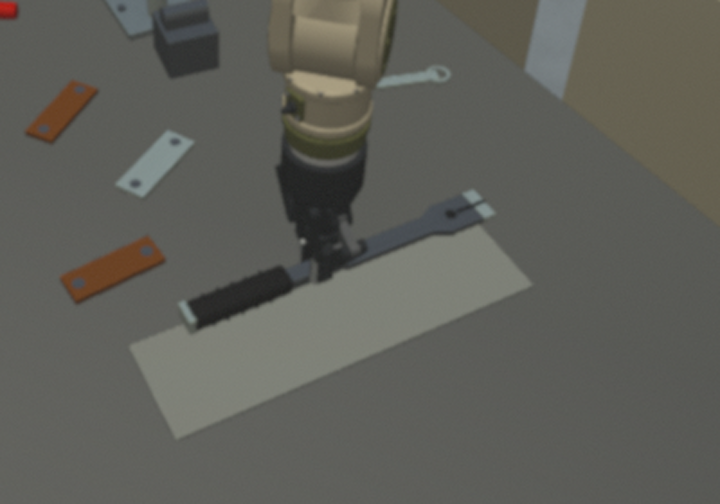

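The bar is held level and close to its balance point (moment about 0). Its toe tip is at crop (480,203) and the handle at (190,312). Next I carry it to the block.

```bash
python3 - <<'E'
from h import *
manip.movel(G0+[0,0,.24],speed=.25)
P,o=lev(.33,.160,-.032,.002,.10); manip.move_ptp(P,o); st("pre")
P,o=lev(.33,.160,-.032,.002,.015); manip.movel(P,o,.15); st("low")
snap("top","top3.png",(185,150,345,270),5); snap("side","side3.png",(230,150,400,270),4.5)
E
```

```text
pre t7.7 pos [ 0.552  -0.076   0.2526] rot [-1.57   0.33   1.453] F [-0.5  0.1 -6.3] M [ 0.7  -0.18 -0.01] op 0.0148
low t8.5 pos [ 0.5527 -0.0762  0.1692] rot [-1.572  0.33   1.453] F [ 0.9 -0.6 -6.1] M [ 0.69 -0.11  0.01] op 0.0149
```

View pics/side3.png

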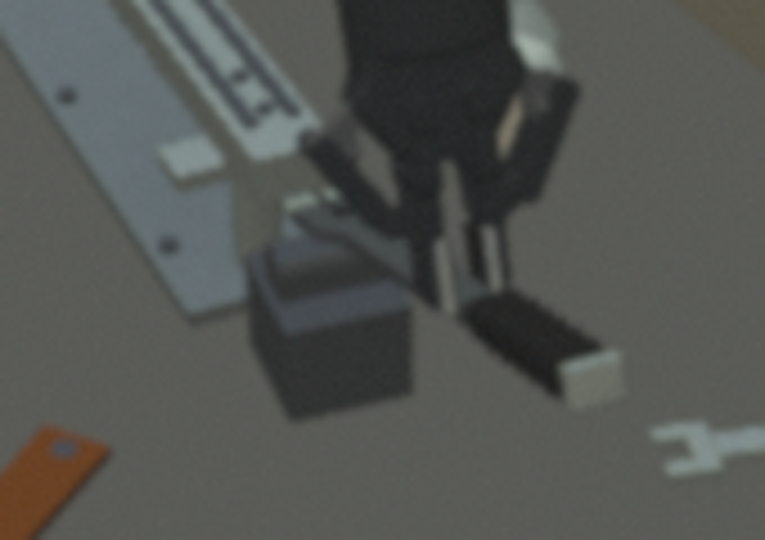

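View pics/top3.png

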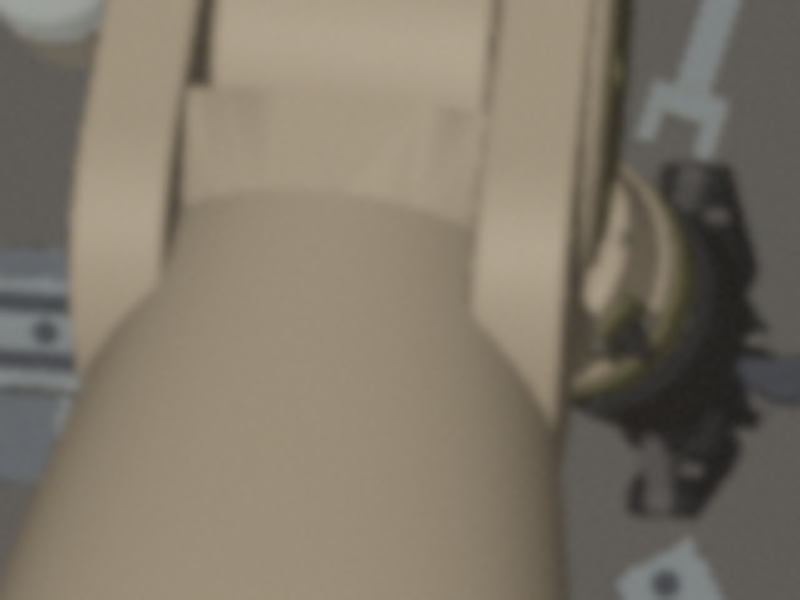

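```bash
python3 - <<'E'
from h import *
c=manip.camera("side")
O,R=barpose(.33,.160,.015)
for n,v,px in(("toe tip top",(.170,0,.008),(299,194.5)),("handle end",(-.17,0,.01),(361.5,234.4)),("handle front top",(-.06,0,.018),None)):
    print(n,tcp(O,R,0,0)+R@np.array(v),proj(c,O+R@np.array(v)).round(1),px)
cv2.imwrite("pics/s.png",c["image"])
E
```

```text
toe tip top [0.57457926 0.1164564  0.10862646] [[298.3 192.9]] (299, 194.5)
handle end [ 0.53749092 -0.20240016  0.22069317] [[360.8 235.2]] (361.5, 234.4)
handle front top [ 0.54981383 -0.09645743  0.19261678] [[336.7 215.3]] None
```

The projection agrees within 1.6 px. I insert the toe, lower the bar and let go.

```bash
python3 - <<'E'
from h import *
for a,v in[((.34,.160,-.032,.002,.003),.1),((.34,.135,-.032,.002,.003),.12),((.34,.111,-.032,.002,.003),.1),((.28,.111,-.032,.002,.001),.06),((.22,.110,-.032,.002,0),.06)]:
    P,o=lev(*a); manip.movel(P,o,v); st(a[:2])
E
```

```text
(0.34, 0.16) t8.9 pos [ 0.5519 -0.0742  0.1579] rot [-1.57   0.34   1.456] F [-0.1  0.2 -5.9] M [ 0.7  -0.12 -0.01] op 0.0146
(0.34, 0.135) t9.2 pos [ 0.5552 -0.0505  0.1498] rot [-1.57   0.34   1.456] F [ 1.3 -0.1 -5.9] M [ 0.71 -0.09 -0.  ] op 0.0151
(0.34, 0.111) t9.6 pos [ 0.5576 -0.0284  0.1417] rot [-1.57   0.341  1.456] F [-0.2 -0.5 -6.4] M [ 0.7  -0.1  -0.01] op 0.0149
(0.28, 0.111) t9.9 pos [ 0.5571 -0.0331  0.1323] rot [-1.571  0.281  1.453] F [ 0.1 -0.2 -5.4] M [ 0.58 -0.06  0.02] op 0.0152
(0.22, 0.11) t10.2 pos [ 0.5569 -0.0346  0.123 ] rot [-1.571  0.221  1.454] F [-0.1  0.4 -4.4] M [ 0.51 -0.03  0.08] op 0.0150
```

```bash
python3 - <<'E'
from h import *
P,o=lev(.185,.110,-.032,.002); manip.movel(P,o,.05); st("low")
manip.release(); st("rel")
P,o=lev(.185,.110,-.032,.102); manip.movel(P,o,.25)
P,o=lev(.185,.110,-.16,.20); manip.move_ptp(P,o); manip.dwell(.2); st("away")
c=snap("side","side4.png",(230,150,400,270),4.5)
for p in(.15,.18,.21):
    O,R=barpose(p,.11); print(p,proj(c,O+R@np.array([-.17,0,.01])),proj(c,O+R@np.array([0,0,.011])))
E
```

```text
low t10.5 pos [ 0.5569 -0.0356  0.1181] rot [-1.571  0.186  1.455] F [-0.7  0.5 -5.7] M [ 0.6  -0.1   0.01] op 0.0153
rel t11.2 pos [ 0.5569 -0.0356  0.1179] rot [-1.571  0.185  1.455] F [0.1 0.2 0.5] M [ 0.2  -0.03  0.02] op 0.0853
away t12.6 pos [ 0.5461 -0.1231  0.334 ] rot [-1.567  0.184  1.457] F [-0.4 -0.  -0.8] M [ 0.18 -0.01 -0.04] op 0.0855
0.15 [[352.42151558 257.16083782]] [[318.76357385 219.07938873]]
0.18 [[352.06535781 253.3929331 ]] [[318.52185587 217.62277717]]
0.21 [[351.65213301 249.55291597]] [[318.26304334 216.15412151]]
```

View pics/side4.png

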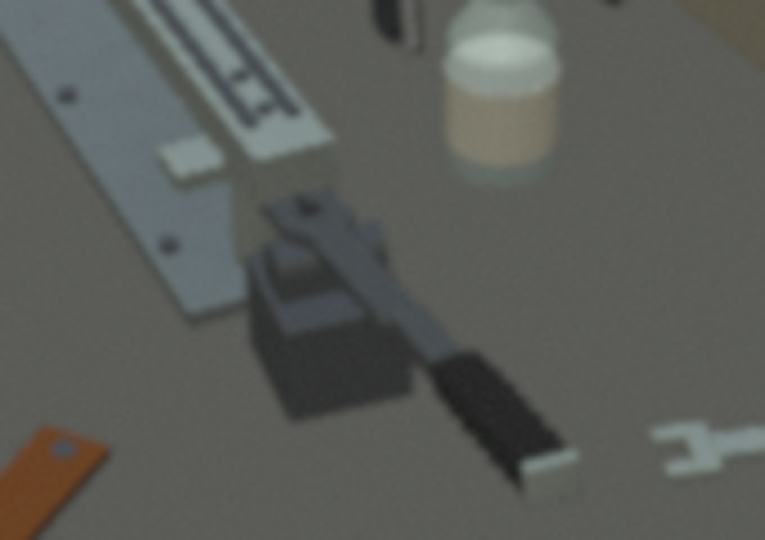

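The bar rests at p≈0.16, with its handle end at image (352,256) and its toe under the nose. Now I take the handle and lever.

```bash
cat >> h.py <<'E'
def roll(p,g=-.12,h=-.004): return lev(p,.110-.013*(.165-p),g,h)
E
python3 - <<'E'
from h import *
P,o=lev(.165,.110,-.12,.076); manip.move_ptp(P,o)
P,o=roll(.165); manip.movel(P,o,.15); st("at")
manip.gripper_close(80); st("closed")
for p in(.12,.07,.02,-.03,-.08,-.13,-.17,-.2,-.215):
    P,o=roll(p); manip.movel(P,o,.06); st(p)
c=snap("side","side5.png",(230,150,400,270),4.5)
E
```

```text
at t13.9 pos [ 0.5479 -0.124   0.1253] rot [-1.573  0.165  1.454] F [ 1.4  0.1 -0.3] M [ 0.14 -0.01 -0.03] op 0.0855
closed t14.5 pos [ 0.5467 -0.1236  0.1239] rot [-1.571  0.165  1.455] F [0.6 1.  1.7] M [0.21 0.11 0.02] op 0.0242
0.12 t14.8 pos [ 0.5464 -0.1249  0.1132] rot [-1.571  0.12   1.454] F [-0.7  2.5  1.7] M [ 0.46 -0.05 -0.03] op 0.0243
0.07 t15.2 pos [ 0.5464 -0.1257  0.102 ] rot [-1.571  0.07   1.455] F [0.1 1.9 0.5] M [ 0.4  -0.11  0.02] op 0.0241
0.02 t15.5 pos [ 0.5465 -0.126   0.0908] rot [-1.571  0.021  1.455] F [0.7 0.6 2.1] M [ 0.38 -0.17  0.01] op 0.0243
-0.03 t15.9 pos [ 0.5467 -0.1258  0.0796] rot [-1.571 -0.029  1.455] F [0.3 2.1 2.9] M [ 0.35 -0.14  0.07] op 0.0247
-0.08 t16.2 pos [ 0.547  -0.125   0.0683] rot [-1.572 -0.08   1.455] F [0.1 2.1 3.8] M [ 0.31 -0.21  0.09] op 0.0248
-0.13 t16.6 pos [ 0.5472 -0.1237  0.057 ] rot [-1.572 -0.13   1.455] F [0.9 2.3 4.2] M [ 0.29 -0.24  0.12] op 0.0242
-0.17 t16.9 pos [ 0.5475 -0.1223  0.0481] rot [-1.572 -0.17   1.456] F [0.3 2.  4.6] M [ 0.21 -0.36  0.15] op 0.0243
-0.2 t17.1 pos [ 0.5478 -0.1211  0.0416] rot [-1.572 -0.199  1.456] F [1.3 1.2 6.1] M [ 0.18 -0.35  0.19] op 0.0245
-0.215 t17.4 pos [ 0.5479 -0.1204  0.0385] rot [-1.573 -0.214  1.456] F [0.9 1.7 6.5] M [ 0.13 -0.31  0.21] op 0.0245
```

View pics/side5.png

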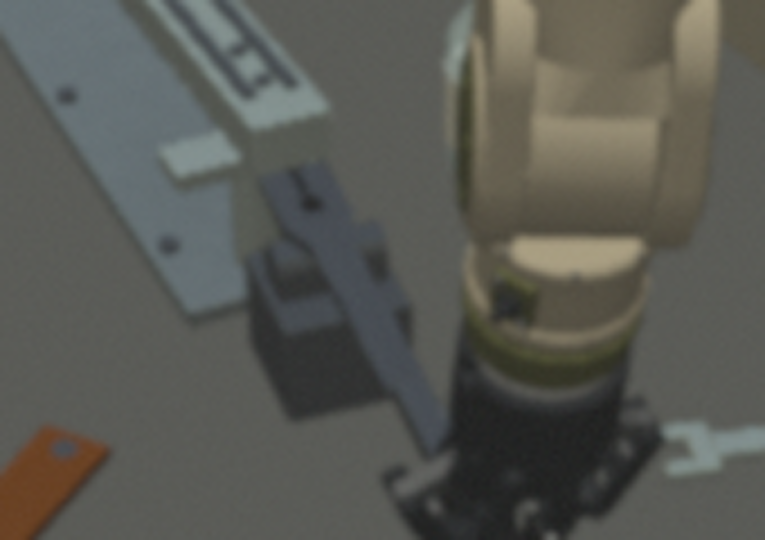

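The rail end is up: its top edge moved from about crop row 160 to 130, roughly 17 to 19 mm. Now I release, back off and check numerically that it stays.

```bash
python3 - <<'E'
from h import *
def edge(c):
    g=cv2.GaussianBlur(cv2.cvtColor(c["image"],cv2.COLOR_BGR2GRAY),(3,3),0).astype(float)
    r=[]
    for u in range(288,301,2):
        d=np.diff(g[168:190,u]); r.append(168.5+np.argmin(d))
    return np.array(r)
import pickle
c0=pickle.load(open("c0.pkl","rb"))["side"]
c=manip.camera("side"); print(edge(c0),edge(c))
manip.release(); st("rel")
P,o=roll(-.215,h=.10); manip.movel(P,o,.25); manip.dwell(.2); st("up")
c=manip.camera("side"); print(edge(c))
n=np.array([.577,.1375,.122]); q=proj(c,[n,n+[0,0,.016]]); print(q)
E
```

```text
[184.5 184.5 183.5 183.5 182.5 182.5 181.5] [177.5 177.5 176.5 176.5 175.5 175.5 174.5]
rel t18.1 pos [ 0.547  -0.12    0.0376] rot [-1.571 -0.215  1.455] F [ 0.3  0.5 -0.8] M [-0.18  0.04 -0.02] op 0.0855
up t18.9 pos [ 0.5435 -0.1413  0.138 ] rot [-1.568 -0.216  1.455] F [ 0.4 -0.4 -0.6] M [-0.15  0.06 -0.01] op 0.0853
[177.5 177.5 176.5 176.5 175.5 175.5 174.5]
[[294.71852337 183.41421865]
 [294.47566051 177.73095649]]
```

The rail rose about 19 mm and stays up with the bar free. Now the shim.

```bash
cat >> h.py <<'E'
S=np.array([.5813,.198,0]); YS=-.079
def stand(v): return S+Ro.from_euler('z',YS).apply(v)
E
python3 - <<'E'
from h import *
ys=.4736; g=np.array([.4434-.043*np.cos(ys),-.0617-.043*np.sin(ys),-.002])
manip.move_ptp(g+[0,0,.10],[-HP,0,ys])
manip.movel(g+[0,0,.002],speed=.12); st("at")
manip.movel(g,speed=.03); manip.gripper_close(100); st("closed")
manip.movel(g+[0,0,.15],speed=.2); st("up")
P=stand([-.1305,0,.0955-.002]); 
manip.move_ptp(P+[0,0,.05],[-HP,0,YS]); manip.movel(P+[0,0,.006],speed=.12); st("pre")
c=snap("side","side6.png",(210,130,370,250),5)
R=Ro.from_euler('z',YS).as_matrix(); O=stand([-.0875,0,.1015])
print(proj(c,[O+R@np.array([x,y,z]) for x in(-.055,.055) for y in(-.02,.02) for z in (0,.008)]).round(1).tolist())
E
```

```text
at t20.9 pos [ 4.057e-01 -8.160e-02  4.000e-04] rot [-1.571 -0.     0.474] F [0.4 1.2 0.5] M [ 0.    0.02 -0.02] op 0.0853
closed t21.7 pos [ 0.4055 -0.0815 -0.0009] rot [-1.572e+00 -1.000e-03  4.740e-01] F [-3.1  1.4 13.9] M [0.33 0.69 0.07] op 0.0366
up t22.6 pos [ 0.4041 -0.0809  0.1467] rot [-1.569  0.002  0.474] F [-0.9 -0.7 -2.8] M [-0.04  0.07  0.05] op 0.0369
pre t24.2 pos [0.4514 0.2075 0.0996] rot [-1.571  0.    -0.08 ] F [-0.9  0.1 -2.9] M [0.03 0.08 0.02] op 0.0364
[[232.0, 197.2], [231.6, 194.4], [226.5, 188.4], [226.1, 185.6], [275.6, 185.3], [275.4, 182.5], [269.4, 176.9], [269.2, 174.2]]
```

View pics/side6.png

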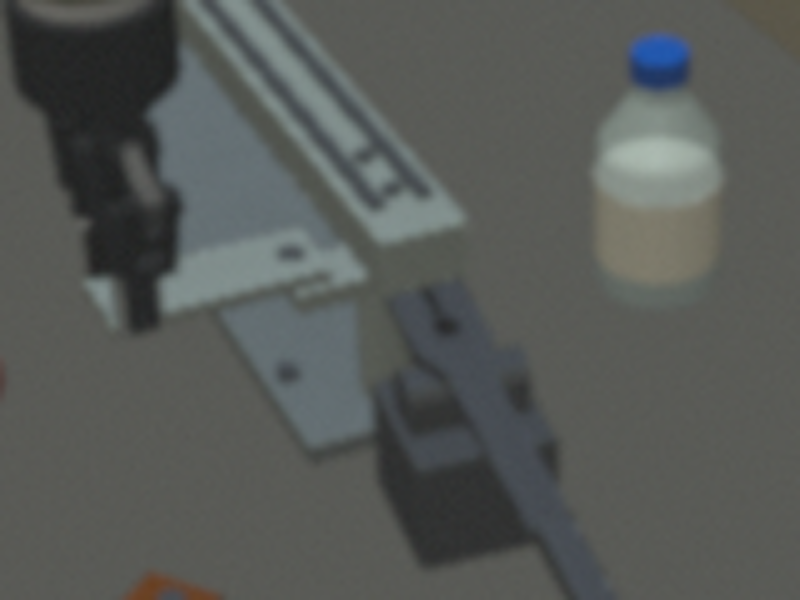

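The shim is held level, with its front edge at crop (303,230)-(332,272), just short of the rail. It sits within a few mm of the prediction, perhaps 2 to 3 mm low. I slide it in mid-gap, then lower by force.

```bash
python3 - <<'E'
from h import *
manip.movel(stand([-.1305,0,.097]),speed=.05); st("lvl")
for x in(-.10,-.075,-.0505):
    manip.movel(stand([x,0,.097]),speed=.08); s=st(x)
    if np.linalg.norm(s["wrist_force"]+[0,0,2.8])>12: print("STOP");break
else:
    for z in(.095,.0935,.092,.091,.090):
        manip.movel(stand([-.0505,0,z]),speed=.03); s=st(z)
        if s["wrist_force"][2]>2: break
c=snap("side","side7.png",(210,130,370,250),5)
E
```

```text
lvl t24.5 pos [0.4515 0.2084 0.0975] rot [-1.57e+00 -1.00e-03 -7.90e-02] F [-0.1 -0.7 -3.3] M [-0.02  0.12 -0.  ] op 0.0367
-0.1 t25.0 pos [0.4815 0.2058 0.0967] rot [-1.571e+00  1.000e-03 -7.900e-02] F [-0.6  0.7 -4.2] M [0.03 0.13 0.01] op 0.0370
-0.075 t25.5 pos [0.5063 0.2038 0.0968] rot [-1.571e+00  1.000e-03 -7.900e-02] F [ 0.2  0.4 -3.4] M [0.   0.13 0.  ] op 0.0369
-0.0505 t26.0 pos [0.5307 0.2019 0.0968] rot [-1.571e+00  1.000e-03 -7.900e-02] F [-0.2  0.6 -2.3] M [0.02 0.2  0.  ] op 0.0369
0.095 t26.2 pos [0.5302 0.202  0.0947] rot [-1.571e+00  1.000e-03 -7.900e-02] F [ 1.1 -0.7 -2.9] M [ 0.02  0.11 -0.02] op 0.0367
0.0935 t26.5 pos [0.5308 0.202  0.0934] rot [-1.571  0.    -0.079] F [ 0.1  0.4 -3. ] M [0.06 0.15 0.03] op 0.0367
0.092 t26.7 pos [0.531 0.202 0.092] rot [-1.571 -0.    -0.079] F [ 0.4 -0.2 -3. ] M [0.01 0.04 0.03] op 0.0368
0.091 t27.0 pos [0.5311 0.202  0.0912] rot [-1.571 -0.    -0.079] F [-1.4  0.  -1.2] M [0.05 0.05 0.01] op 0.0364
0.09 t27.2 pos [0.5311 0.202  0.0911] rot [-1.571e+00 -1.000e-03 -7.900e-02] F [-2.5 -0.6  5.1] M [-0.15  0.58  0.01] op 0.0365
```

Contact came at the expected height. I release, back out and look.

```bash
python3 - <<'E'
from h import *
manip.movel(stand([-.0505,0,.0912]),speed=.03)
manip.release(); st("rel")
manip.movel(stand([-.0505,0,.20]),speed=.25)
manip.move_ptp([.45,-.15,.25],[-HP,-.215,YB]); st("away")
c=snap("side","side8.png",(210,130,370,250),5); t=snap("top","top8.png")
cv2.imwrite("pics/top8c.png",cv2.resize(t["image"][170:270,170:300],None,fx=4,fy=4,interpolation=cv2.INTER_CUBIC))
a=cv2.imread("pics/side8.png");b=cv2.imread("pics/top8c.png")
w=np.vstack([cv2.resize(a[150:450,:600],(520,260)),b[:330]]);cv2.imwrite("pics/both8.png",w);print(w.shape)
E
```

```text
rel t28.1 pos [0.531  0.202  0.0912] rot [-1.571 -0.    -0.079] F [-0.1  0.1  0.3] M [0.01 0.01 0.03] op 0.0851
away t30.7 pos [ 0.45   -0.1496  0.2496] rot [-1.57  -0.215  1.455] F [ 0.1 -0.3 -0.3] M [-0.22  0.   -0.05] op 0.0853
(590, 520, 3)
```

View pics/both8.png

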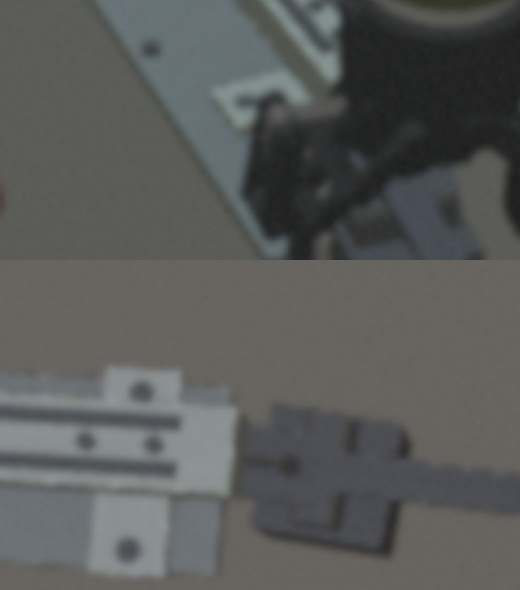

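The top view shows the shim crosswise under the rail with one mark visible on each side, so it goes through to the far side, centred. The bar is still under the nose. Now I lower the rail, draw the bar out and return it.

```bash
python3 - <<'E'
from h import *
P,o=roll(-.215,-.032,.082); manip.move_ptp(P,o)
P,o=roll(-.215,-.032,.002); manip.movel(P,o,.15); st("at")
manip.gripper_close(100); st("closed")
for p in(-.16,-.11,-.06,0,.06,.12,.16):
    P,o=roll(p,-.032,.002); manip.movel(P,o,.06); s=st(p)
    if np.linalg.norm(s["wrist_force"])>40: print("STOP"); break
E
```

```text
at t32.2 pos [ 0.5575 -0.0368  0.0637] rot [-1.573 -0.215  1.454] F [ 0.1 -0.9  1. ] M [-0.16 -0.04  0.05] op 0.0852
closed t32.9 pos [ 0.5573 -0.036   0.0628] rot [-1.572 -0.215  1.455] F [ 0.8 -0.9  2.7] M [-0.16 -0.06 -0.04] op 0.0148
-0.16 t33.1 pos [ 0.5564 -0.0378  0.0698] rot [-1.57  -0.158  1.455] F [-0.7 -4.7 -0.3] M [-0.91  0.3  -0.03] op 0.0152
-0.11 t33.4 pos [ 0.5563 -0.0387  0.0766] rot [-1.57  -0.108  1.455] F [-2.6 -5.2  0.8] M [-1.05  0.38  0.02] op 0.0149
-0.06 t33.7 pos [ 0.5564 -0.0393  0.0836] rot [-1.571 -0.058  1.456] F [-2.3 -6.2  0. ] M [-1.13  0.42  0.12] op 0.0150
0 t34.0 pos [ 0.5565 -0.0374  0.0915] rot [-1.57  -0.003  1.457] F [-0.6  0.4 -5.1] M [ 0.3  -0.16 -0.11] op 0.0150
0.06 t34.2 pos [ 0.5564 -0.0374  0.0999] rot [-1.57   0.057  1.456] F [ 1.5 -0.1 -5.1] M [ 0.49 -0.03 -0.02] op 0.0150
0.12 t34.5 pos [ 0.5567 -0.0369  0.1083] rot [-1.57   0.118  1.456] F [-0.6  0.9 -4. ] M [ 0.61 -0.06 -0.02] op 0.0150
0.16 t34.8 pos [ 0.5568 -0.0363  0.1141] rot [-1.571  0.158  1.456] F [-0.5  0.6 -5.3] M [ 0.66 -0.   -0.01] op 0.0150
```

```bash
python3 - <<'E'
from h import *
for a,v in[((.16,.111,-.032,.002,.004),.06),((.16,.14,-.032,.002,.005),.1),((.16,.185,-.032,.002,.006),.12),((.16,.20,-.032,.002,.12),.15)]:
    P,o=lev(*a); manip.movel(P,o,v); s=st(a)
c=snap("side","side9.png"); g=cv2.cvtColor(c["image"],cv2.COLOR_BGR2GRAY)
O,R=barpose(.16,.20,.12); print("pred toe/handle end",proj(c,[O+R@np.array([.17,0,.008]),O+R@np.array([-.17,0,.01])]).round(1))
u=proj(c,[[.577,.1375,.122],[.577,.1375,.1315]]);print("nose pred orig/shim",u.round(1))
gb=cv2.GaussianBlur(g,(3,3),0).astype(float)
print([(x,168.5+np.argmin(np.diff(gb[168:190,x]))) for x in range(288,301,2)])
cv2.imwrite("pics/side9c.png",cv2.resize(c["image"][100:320,200:440],None,fx=3.3,fy=2.7))
cv2.imwrite("pics/side9c.png",cv2.resize(c["image"][110:290,210:440],None,fx=3.3,fy=3.3,interpolation=cv2.INTER_CUBIC))
E
```

```text
(0.16, 0.111, -0.032, 0.002, 0.004) t35.0 pos [ 0.5566 -0.038   0.1185] rot [-1.571  0.16   1.454] F [ 0.5  0.4 -6. ] M [ 0.31 -0.08 -0.  ] op 0.0147
(0.16, 0.14, -0.032, 0.002, 0.005) t35.5 pos [ 0.5533 -0.0664  0.1242] rot [-1.571  0.159  1.454] F [-0.4  0.2 -5.7] M [0.37 0.02 0.  ] op 0.0147
(0.16, 0.185, -0.032, 0.002, 0.006) t36.0 pos [ 0.5481 -0.1099  0.1323] rot [-1.571  0.159  1.455] F [ 0.4 -0.3 -5.8] M [ 0.35 -0.01 -0.01] op 0.0147
(0.16, 0.2, -0.032, 0.002, 0.12) t36.9 pos [ 0.546  -0.1243  0.2477] rot [-1.569  0.16   1.456] F [-0.8 -0.3 -5.8] M [ 0.36 -0.02 -0.03] op 0.0146
pred toe/handle end [[303.9 160.3]
 [376.5 228.3]]
nose pred orig/shim [[294.7 183.4]
 [294.6 180. ]]
[(288, np.float64(181.5)), (290, np.float64(180.5)), (292, np.float64(180.5)), (294, np.float64(179.5)), (296, np.float64(179.5)), (298, np.float64(178.5)), (300, np.float64(178.5))]
```

View pics/side9c.png

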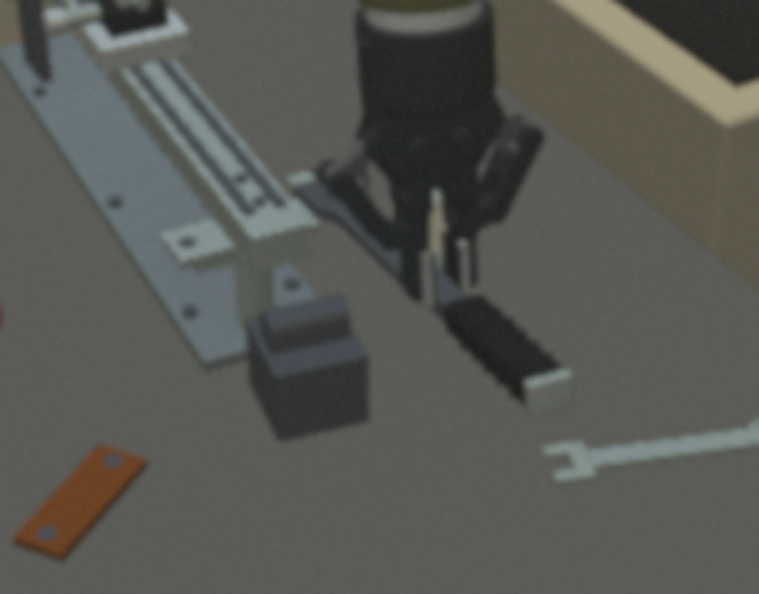

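The rail settled on the shim: the edge rose 3 px, which matches +9.5 mm. The shim is seen at crop (190,243). The bar is free, with its handle end at the predicted pixel. Now I lay it on the mat.

```bash
python3 - <<'E'
from h import *
manip.move_ptp(G0+[0,0,.2],[-HP,0,Y0]); st("above")
manip.movel(G0+[0,0,.03],speed=.2)
for z in(.014,.008,.004,.002,.0005):
    manip.movel(G0+[0,0,z],speed=.05); s=st(z)
    if s["wrist_force"][2]>12: break
manip.release(); st("rel")
manip.movel(G0+[0,0,.1],speed=.2)
manip.move_ptp([.35,-.15,.3],[-HP,0,-.4]); s=st("away")
c=snap("top","top10.png"); im=c["image"]; g=cv2.cvtColor(im,cv2.COLOR_BGR2GRAY)
for n,t,box in(("bar",120,(435,178,475,335)),):
    m=np.zeros_like(g); x0,y0,x1,y1=box; m[y0:y1,x0:x1]=(g[y0:y1,x0:x1]<t)*255
    k=max(cv2.findContours(m,cv2.RETR_EXTERNAL,cv2.CHAIN_APPROX_NONE)[0],key=cv2.contourArea); print(n,cv2.minAreaRect(k))
a=cv2.imread("pics/top0.png")
d=(cv2.absdiff(cv2.GaussianBlur(a,(5,5),0),cv2.GaussianBlur(im,(5,5),0)).max(2)>22).astype('uint8')
_,_,stt,cen=cv2.connectedComponentsWithStats(d)
print([tuple(q[:5]) for q in stt[1:].tolist() if q[4]>15])
s2=snap("side","side10.png")
gb=cv2.GaussianBlur(cv2.cvtColor(s2["image"],cv2.COLOR_BGR2GRAY),(3,3),0).astype(float)
print([168.5+np.argmin(np.diff(gb[168:190,x])) for x in range(288,301,2)])
# shim ends visible in top view: rows bright at column ~206
for u in(200,204,208,212): print(u,g[192:250:2,u].tolist())
E
```

```text
above t38.0 pos [ 0.4651 -0.3655  0.2056] rot [-1.57e+00  1.00e-03 -6.60e-02] F [-0.2 -0.  -6.8] M [ 0.08 -0.06 -0.01] op 0.0149
0.014 t39.5 pos [ 0.4646 -0.366   0.0196] rot [-1.57e+00  1.00e-03 -6.80e-02] F [ 0.1  0.6 -5.6] M [ 0.04 -0.01 -0.02] op 0.0148
0.008 t39.7 pos [ 0.4647 -0.366   0.0135] rot [-1.57e+00  1.00e-03 -6.80e-02] F [-0.6  0.  -6. ] M [-0.01 -0.01 -0.03] op 0.0150
0.004 t40.0 pos [ 0.4648 -0.3661  0.0097] rot [-1.57   0.    -0.068] F [-0.   0.1 -5.5] M [-0.   -0.   -0.01] op 0.0145
0.002 t40.2 pos [ 0.465  -0.3663  0.008 ] rot [-1.571 -0.    -0.068] F [-0.7  0.8 -4.5] M [-0.01  0.01  0.01] op 0.0148
0.0005 t40.5 pos [ 0.4651 -0.3664  0.0077] rot [-1.571e+00 -1.000e-03 -6.800e-02] F [-2.8  2.5  6.1] M [ 0.69  0.58 -0.05] op 0.0148
rel t41.2 pos [ 0.4651 -0.3663  0.0065] rot [-1.571 -0.    -0.068] F [0.3 0.4 1. ] M [-0.01  0.   -0.03] op 0.0856
away t43.0 pos [ 0.3503 -0.1505  0.299 ] rot [-1.571e+00  1.000e-03 -4.000e-01] F [-0.  -0.4 -0.7] M [ 0.03 -0.03 -0.  ] op 0.0858
bar ((454.5, 260.0), (148.0, 39.0), 90.0)
[(91, 192, 7, 34, 83), (84, 196, 7, 24, 86), (196, 1
[... 267 characters left out ...]
 np.float64(180.5), np.float64(180.5), np.float64(179.5), np.float64(179.5), np.float64(178.5), np.float64(178.5)]
200 [102, 103, 116, 142, 144, 143, 139, 141, 121, 86, 115, 144, 145, 142, 109, 88, 125, 135, 116, 143, 143, 145, 144, 138, 105, 90, 102, 136, 127]
204 [104, 102, 112, 138, 120, 87, 91, 132, 126, 84, 108, 145, 144, 143, 116, 84, 114, 140, 119, 139, 145, 145, 144, 142, 118, 102, 120, 142, 135]
208 [103, 102, 108, 137, 140, 122, 125, 140, 130, 90, 100, 118, 95, 111, 118, 85, 110, 143, 116, 137, 144, 145, 144, 145, 144, 145, 144, 145, 133]
212 [103, 102, 107, 139, 146, 145, 144, 139, 133, 93, 95, 131, 126, 131, 129, 84, 104, 139, 113, 112, 116, 118, 123, 117, 114, 109, 109, 110, 99]
```

Compared with the first image, the bar, mat, block, bottle, wrench and screwdriver show no change. Only the shim, the raised rail and carriage, and the arm differ. I'm handing in.

```bash
python3 -c "
from h import *
manip.job_done(); st()"
```

```text
the job is handed in; nothing more can be done
the job is handed in; nothing more can be done
```

I finished the job and handed it in at about 43 s of the allowed 72 s. The rail's free end now rests on the shim, and the bar is back on its mat.

**What I did:**
1. Took the bar from the mat, laid it over the block with its toe under the rail, and let go. It came to rest at about 0.16 rad.
2. Took the bar again by its handle and levered the rail up. The nose rose about 19 mm and stayed up after I let go.
3. Slid the shim crosswise under the rail onto the post and released it.
4. Took the bar by its bare shaft, lowered the rail onto the shim, and drew the bar out.
5. Laid the bar flat on the mat and moved the arm clear.

**Last checks:**
- **Rail:** the nose edge in the side image stands 3 px above its start, which fits the expected 9.5 mm, and it did not move between the last two looks.
- **Shim:** the top image shows it sticking out on both sides of the rail.
- **Other things:** the top image differs from the first one only at the shim, the raised rail and carriage, and the arm. The block, bottle, screwdriver and wrench show no change.
- **Forces:** the readings I took at each step stayed at 14 N or below at the wrist.

**Checks that disagreed or failed:**
- **Bar on the mat:** the final rectangle fit was spoiled by the arm overlapping the handle, so that position rests on the image comparison and the touchdown force.
- **Shim height:** while carried, the shim looked 2 to 3 mm lower than I calculated, but it touched down at the expected height.
- **Toe position:** after I drew the bar out, the toe showed about 4 px off the prediction, probably a small slip in the grip.

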